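# Peg and clamp a loaf on the slicing board

### The arm

A 7-joint arm with a two-finger parallel gripper is mounted at the origin on the work surface. World frame = base frame: x ahead of the robot, y to its left, z up, the work surface at z = 0. Lengths are in mm, angles in rad, forces in N, time in s.
With the tool pointing down it reaches from about 400 to 875 mm from the base axis. Payload 4.4 kg.
Tool frame: the origin (TCP) lies midway between the tips of the shut fingers; the grasp point (between the pads) lies 19 mm behind it; z points along the fingers, y is the line along which they close (so a half turn about z gives the same grasp; the last joint's range is limited). The gripper opens to 85 mm and grips with 20 to 120 N. Pads are 22 mm wide; open, the fingers measure 114 mm over their backs; the gripper's body (76 mm by 85 mm) begins 54 mm behind the grasp point. The pads swing forward as they close: fully open they stand 13 mm farther back than shut.
Start: joints at [1.207, 0.628, 0.038, 1.517, -0.027, 0.996, -0.02], TCP at [190.749, -621.396, 231.313] pointing down, gripper open.
Joint ranges: [-3.06, 3.06], [-0.37, 2.12], [-1.25, 1.32], [0.18, 2.47], [-1.1, 4.24], [0.23, 1.98], [-2.94, 2.94]. Speed limits (rad/s): [2.57, 2.57, 3.14, 3.14, 3.14, 3.14, 3.14].

### API

Orientations are given as [roll, pitch, yaw] about the fixed x, y, z axes, in that order (R = Rz(yaw) Ry(pitch) Rx(roll)).
In Python, from cell import readout, optics, order gives the robot as it stands.
- The arm moves only by the shell command python3 -m jog 'ROWS'. ROWS is a JSON object of lists of equal length, an entry for each row: "claw": the opening, from 0 (shut) to 1 (fully open); "xyz": the shift along the tool's x, y, z each as a share of 0.1 m, from -1 to 1, a list of three; "twist": the turn, a rotation vector about the tool's x, y, z each as a share of 180 degrees, from -1 to 1, a list of three. A call has 1 to 12 rows; each row shifts and turns the commanded pose from where the row before left it, along the tool's axes as they then stand; what a row does not reach is not made up. A row lasts 1/8 s, in which the tool goes at most 62.5 mm and 10.7 degrees, less where a joint would pass 70% of its speed; a pose out of reach is approached as far as the arm can. A call with a number of a shift or a turn outside -1 to 1 is refused whole. A call with a gripper value outside its range is refused whole. The fingers move at their own pace and stop on an object; the grip force is fixed at half the most. Time passes only in rows, so rows that do not move let the fingers close. It gives the time, the measured TCP pose, the force, the opening and the grip force at its end, in the units of the state.
- readout.read_state(): the state, without advancing time (a new reading comes with each control period).
- optics.get_image(name): name is "scene" or "top"; returns a dict with "color" (480x640x3 uint8, red, green, blue), "fovy" (degrees; the focal length in pixels is half the picture's height over the tangent of half this angle, whatever the lens; pixels are square), "cx", "cy" (the principal point, pixels), "view" (4x4, takes a point from world to camera coordinates). Camera axes: x right, y up, looking along -z (the intrinsics and any distortion apply to the point x, -y, -z); pixel columns grow to the right and rows downward; lengths in mm; the calibration is good to about 2 mm. A picture is of the moment at which its call begins. There is no depth.
- order.finish_job(): hands the job in; it is judged then, once.
Trained networks look in the newest picture that a camera, given by its name, has taken for a name from the list of things; names that differ only in an ending like _2 or _b are one class to them, and where a whole thing is asked for, a point or a joint stands for the part that bears it (a point fixed in the world has none). Each returns a list of dicts, best first, with "score" (0 to 1); they miss things now and then, are a little off and sometimes report something else, mostly with a low value. They report only what shows in the picture. A call takes as long as a camera call. They do not tell look-alikes from the thing itself.
- optics.boxes_of(camera, label): "rect" ([left, top, width, height] in pixels, round what is visible of it).
The state is a dict: "clock": time; "qpos": joint angles; "qd": joint speeds; "tau": joint torques, N m; "eef_pos": TCP position; "tool_rot": TCP orientation; "force": force on the tool from outside, world axes, zero at the start; "torque": the same for the moment, N m; "width": finger opening in mm; "gripper_force": force on a finger pad.
Only numpy, scipy, OpenCV 4.12 (cv2) and the standard library are available. Lean on these libraries where they do the work, as an engineer would, in place of code of your own. Each camera call takes 0.05 s, during which the arm holds its last target. There are 200 camera calls.

### The job

Get the crusty loaf ready for slicing: first stand the two wooden stop pegs end-down, fully home, in the two holes at the end of the slicing board, then pump the clamp's ratchet trigger until its jaw has pushed the loaf snugly against both pegs, with the spring pad clearly pressed in but never squeezed right up, so that the loaf is not crushed. Move the jaw only by its trigger, leave the other things on the counter alone, and finish still squeezing the trigger with the gripper, holding the loaf clamped.

Things in the scene. Friction and masses are not known exactly. Their poses are not given: they have to be found in the camera images.
- board: thick wooden slicing board, fixed, 150 (own x) x 400 (own y) x 36 mm, with a caulk-gun style pump clamp. Origin: centre of its underside, on the counter; z up. Own +y is the clamping direction: clamp housing at the -y end (45 mm wide, own y -146 to -68 mm, 98 mm high over the counter; only handle and trigger rise higher), two peg holes at the +y end, loaf between
- hole0 (a point): centre of the mouth of one peg hole, on the board's top face (36 mm above the counter), at own x -38, y +165 mm of the board; round, 25 mm wide, chamfered, 28 mm deep, blind
- hole1 (a point): the other peg hole, the same, at own x +38, y +165 mm of the board
- peg_a: loose round wooden stop peg, 22 mm diameter, 110 mm long, 40 g, chamfered foot, standing on the counter to the left of the board. Origin: centre of its underside; z up along the peg. Either peg may go into either hole; seated, it stands 82 mm proud of the board
- peg_b: the other stop peg, the same as peg_a
- loaf: loose crusty rectangular loaf, stiff crust, 100 (own x) x 120 (own y) x 67 mm high, about 0.4 kg, lying on the board between the jaw and the peg holes, with its 100 mm wide ends facing jaw and pegs. Origin: centre of its underside. It slides along the board as the jaw pushes it
- jaw: sliding jaw of the clamp: steel back plate 80 (x) x 10 x 50 mm, low over the board, with a 12 mm wide toothed rod that runs back through the housing, and the wooden spring pad in front. It must not be pushed by hand. Origin: on the back plate's front face, at the board's top; axes as the board's
- jaw_travel (a joint): how far the jaw has advanced towards the pegs, m, 0 to 0.080; 0.008 to 0.026 at the start. At about 0.061 the loaf, uncompressed pad and seated pegs touch; each further mm then presses the pad in by 1 mm. The ratchet (6 mm teeth) lets it slip back by no more than a tooth; there is no release
- pad_face (a point): centre of the front face of the jaw's wooden spring pad (76 x 46 mm), which touches the loaf's end; own y = clamping direction
- pad_travel (a joint): how far the spring pad is pressed in towards the jaw's back plate, m: 0 free, 0.015 stop. Spring 1.5 N per mm, so this tells the force on the loaf. Sliding the loaf along the board alone presses it in 1.5 to 3.5 mm. Snug: between 4 and 12 mm, best 6 to 11 so that the loaf squares up against both pegs. More than 13.5 mm crushes the loaf
- trigger: pump trigger: steel lever with a black cross roller (16 mm diameter, 30 mm long along the board's x) at its upper end, standing up from the housing in front (+y) of the fixed handle. Origin: its pivot, at own y -105 mm of the board, 88 mm above the counter. Squeezing the roller towards the fixed handle pushes the jaw forwards, letting go lets a spring return it
- trigger_angle (a joint): trigger squeeze, rad: 0 let go, 0.46 fully squeezed. The roller's centre swings 23 mm on a 50 mm radius, from 11 mm in front of the pivot to 11 mm behind it. A full squeeze and return advances the jaw 12 mm (two teeth). Return spring: 2.5 to 4 N at the roller; the jaw gets roughly the rest. 12 to 18 N of squeeze stalls at a snug clamp; 25 N can crush the loaf
- trigger_grip (a point): centre of the trigger's roller, about 137 mm above the counter, moves with the trigger
- handle (a point): point in the fixed black handle, 136 mm above the counter, at own y -132 mm of the board. The handle is 26 (x) x 12 (y) mm and reaches up to 156 mm above the counter. Over handle and roller together: 54 mm wide in the board's y when let go, 31 mm when fully squeezed
- mill: bystander: dark wooden pepper mill, 52 mm wide, 132 mm tall, standing left of the pegs
- honey: bystander: honey jar, 64 mm wide, 95 mm tall
- cup: bystander: white cup, 80 mm wide, 85 mm tall
- tongs: bystander: serving tongs lying beyond the board, 240 mm long
- roll: bystander: round bread roll, 90 mm wide, 44 mm tall
- sign: bystander: small black price sign on a foot, 98 mm tall
- spatula: bystander: spatula lying on the counter, 240 mm long
Not all that is in view belongs to the job. What is shaped like the peg_b but orange is not meant.

How it is judged:
By the outcome, as a careful person would: the job done as asked, in the order asked, and still so for the second after the job is handed in, while the arm keeps its last pose, push and grip.
It also fails if it takes over 72 s, if anything falls off the work surface, if the arm or the gripper's body presses on something with over 40 N, if the wrist force passes 120 N, or if a joint passes its speed limit or range.

## Working session

There is one attempt and no reset: what is moved stays moved. The work goes in short steps, Python scripts to look and compute and a shell command to move; the robot and the scene stay as the last step left them, time stands still between calls to the robot, and variables do not carry over. Pictures are saved under pics/ and viewed, at most 10 in all, crops included, and the job is handed in when it is done.

```bash
mkdir -p pics; ls; cat > h.py <<'E'
import numpy as np, cv2, json
from cell import readout, optics, order
def cam(n):
    d=optics.get_image(n); return d
def save(d,f): cv2.imwrite('pics/'+f, d['color'][:,:,::-1])
def ray(d,u,v):
    f=240/np.tan(np.radians(d['fovy'])/2)
    V=np.array(d['view']); p=np.array([(u-d['cx'])/f,-(v-d['cy'])/f,-1.])
    R=V[:3,:3]; return -R.T@V[:3,3], R.T@p
def onz(d,u,v,z):
    c,r=ray(d,u,v); return c+r*(z-c[2])/r[2]
def proj(d,P):
    f=240/np.tan(np.radians(d['fovy'])/2); V=np.array(d['view'])
    q=V[:3,:3]@np.array(P,float)+V[:3,3]; return d['cx']+f*q[0]/-q[2], d['cy']+f*q[1]/q[2]
E
python3 - <<'E'
from h import *
for n in('scene','top'):
    d=cam(n);save(d,n+'0.png');print(n,{k:(v if k!='view' else np.round(v,3).tolist()) for k,v in d.items() if k!='color'}, ray(d,320,240))
    for l in 'board peg_a loaf jaw trigger handle mill honey cup'.split():
        print(l,[(np.round(b['rect']).tolist(),round(b['score'],2)) for b in optics.boxes_of(n,l)])
print(readout.read_state())
E
```

```text
pics
scene {'fovy': 48.34618738149594, 'cx': 323.64174928629717, 'cy': 242.60418573931312, 'view': [[-0.67, 0.742, 0.016, 358.2], [-0.594, -0.549, 0.589, 220.519], [0.446, 0.385, 0.808, -1655.84], [0.0, 0.0, 0.0, 1.0]]} (array([1109.66537163,  492.01273814, 1202.20961829]), array([-0.44454592, -0.39240653, -0.80527396]))
board [([249.0, 209.0, 138.0, 135.0], 0.76), ([403.0, 351.0, 15.0, 31.0], 0.4)]
peg_a [([402.0, 386.0, 20.0, 21.0], 0.82), ([437.0, 359.0, 21.0, 27.0], 0.76), ([420.0, 333.0, 17.0, 29.0], 0.56), ([427.0, 304.0, 20.0, 28.0], 0.54), ([405.0, 349.0, 17.0, 31.0], 0.48)]
loaf [([301.0, 254.0, 55.0, 55.0], 0.65), ([287.0, 217.0, 6.0, 18.0], 0.17)]
jaw [([290.0, 234.0, 34.0, 37.0], 0.8)]
trigger [([287.0, 216.0, 12.0, 16.0], 0.63), ([348.0, 355.0, 27.0, 48.0], 0.28)]
handle [([242.0, 203.0, 144.0, 142.0], 0.59)]
mill [([494.0, 350.0, 36.0, 41.0], 0.93)]
honey [([449.0, 248.0, 30.0, 37.0], 0.69), ([495.0, 350.0, 33.0, 40.0], 0.17)]
cup [([233.0, 133.0, 23.0, 34.0], 0.65), ([246.0, 202.0, 138.0, 144.0], 0.15)]
top {'fovy': 47.405139202594796, 'cx': 318.6834652548192, 'cy': 23
[... 788 characters left out ...]
.0, 'qpos': array([ 1.20718264,  0.62836359,  0.03851323,  1.51738925, -0.02699529,
        0.9962726 , -0.01998555]), 'qd': array([-6.33883395e-04, -1.15130861e-03, -4.51550069e-04,  1.10480008e-03,
       -8.85148925e-06,  3.59511163e-04, -1.42895430e-03]), 'tau': array([ 1.30811266e-03, -5.63276303e+01,  1.22649964e+00, -1.93788582e+01,
        1.09648835e-02,  1.60618951e-03, -3.50136850e-05]), 'eef_pos': array([ 190.75770095, -621.41350899,  231.34073308]), 'tool_rot': array([ 3.14150740e+00, -2.81365402e-05,  2.97795230e-01]), 'force': array([-0.34859767,  1.04254887,  0.21027047]), 'torque': array([0.04559975, 0.05310203, 0.02483729]), 'gripper_force': 0.0, 'width': 85.60002504915859}
```

```bash
python3 - <<'E'
import cv2
a=cv2.imread('pics/scene0.png');b=cv2.imread('pics/top0.png')
cv2.imwrite('pics/s1.png',cv2.resize(a[180:430,220:550],None,fx=2.4,fy=2.4,interpolation=3))
cv2.imwrite('pics/t1.png',cv2.resize(b[180:350,120:390],None,fx=2.96,fy=2.96,interpolation=3))
E
```

```text
(no output)
```

View pics/s1.png

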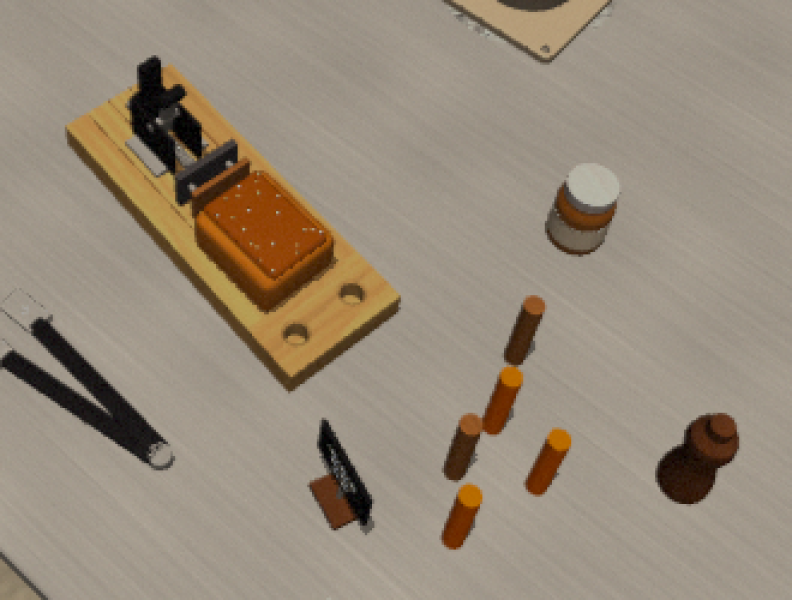

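View pics/t1.png

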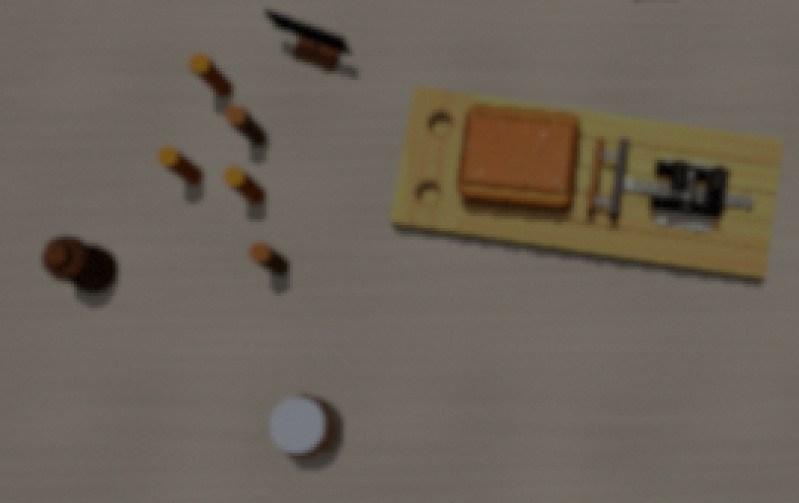

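```bash
cat > fit.py <<'E'
from h import *
from scipy.optimize import least_squares
S=cam('scene');T=cam('top')
s=lambda u,v:(u/2.4+220-.3,v/2.4+180-.3); t=lambda u,v:(u/2.96+120-.3,v/2.96+180-.3)
obs=[(S,s(352,293),(0,165,36,'h')),(S,s(296,333),(1,165,36,'h')),(T,t(440,124),(1,165,36,'h')),(T,t(428,192),(0,165,36,'h')),
(S,s(400,301),(-75,200,36)),(S,s(290,379),(75,200,36)),(S,s(67,129),(75,-200,36)),(T,t(417,88),(75,200,36)),(T,t(781,139),(75,-200,36)),(T,t(764,275),(-75,-200,36)),(T,t(393,224),(-75,200,36))]
def pt(p,P):
    x,y,z=P[:3]
    if len(P)>3: x=-38 if x==0 else 38
    c,n=np.cos(p[2]),np.sin(p[2]); return p[0]+c*x-n*y,p[1]+n*x+c*y,z
def res(p): return np.concatenate([np.subtract(proj(d,pt(p,P)),o) for d,o,P in obs])
if __name__=='__main__':
    r=least_squares(res,[500,-150,0.]); print(r.x,np.round(res(r.x).reshape(-1,2),1).tolist())
    for l,a,b in(('h0',(352,293),(428,192)),('h1',(296,333),(440,124))):
        print(l,pt(r.x,(0 if l=='h0' else 1,165,36,'h')),onz(S,*s(*a),36),onz(T,*t(*b),36))
    for l,a,b in(('A',(535,303),(261,251)),('B',(470,423),(238,115))): print(l,onz(S,*s(*a),110),onz(T,*t(*b),110))
    for l,a in(('o1',(510,376)),('o2',(559,439)),('o3',(470,493))): print(l,onz(S,*s(*a),110))
    for l,a in(('o1',(236,177)),('o2',(169,157)),('o3',(201,64))): print(l,onz(T,*t(*a),110))
    print('trig',pt(r.x,(0,-94,137)),'handle',pt(r.x,(0,-132,136)), proj(S,pt(r.x,(0,-94,137))))
    # refine peg tops by colour centroid
E
python3 fit.py
```

```text
[ 5.39512745e+02 -2.97490248e+01 -1.60790732e-01] [[0.5, 0.1], [0.6, 0.2], [0.3, -0.8], [0.3, -0.4], [0.9, -1.6], [0.7, -0.2], [-0.3, -1.0], [-0.8, -1.4], [1.1, -0.5], [0.6, 0.4], [-0.9, -1.3]]
h0 (np.float64(528.4192068068895), np.float64(139.20639359611846), 36) [529.10568348 138.03214201  36.        ] [527.16289043 140.11010585  36.        ]
h1 (np.float64(603.4388825603493), np.float64(127.03888564067509), 36) [604.0081902 125.5867696  36.       ] [600.93048392 127.96257312  36.        ]
A [453.77664726 298.96152296 110.        ] [455.1747336  299.88057993 110.        ]
B [598.22177251 326.64534346 110.        ] [596.2135717  327.65478425 110.        ]
o1 [534.51983345 326.29195433 110.        ]
o2 [556.05214713 395.78323038 110.        ]
o3 [652.04948775 366.13282838 110.        ]
o1 [531.48799253 327.62002722 110.        ]
o2 [553.09962387 396.87458976 110.        ]
o3 [650.70498715 367.68214151 110.        ]
trig (np.float64(524.4634583617794), np.float64(-122.53651854141964), 137) handle (np.float64(518.3797043840577), np.float64(-160.04635641814946), 136) (np.float64(291.44344938405146), np.float64(220.11389532488045))
```

```bash
cat > go.py <<'E'
import sys
from h import *
from scipy.spatial.transform import Rotation as R
def go(x,y,z,yaw=None,roll=np.pi,quiet=0):
    s=readout.read_state(); r=R.from_euler('xyz',s['tool_rot'])
    d=r.inv().apply(np.array([x,y,z])-s['eef_pos'])/100
    out='shift/0.1m',np.round(d,3).tolist()
    if yaw is not None: out+=('twist',np.round((r.inv()*R.from_euler('xyz',[roll,0,yaw])).as_rotvec()/np.pi,4).tolist())
    print(*out,'clock',s['clock'],'q',np.round(s['qpos'],2).tolist(),'F',np.round(s['force'],1),'w',round(s['width'],1),'rot',np.round(s['tool_rot'],3),'p',np.round(s['eef_pos'],1))
if __name__=='__main__': go(*[float(a) for a in sys.argv[1:]])
E
python3 -m jog '{"claw":[1,1,1,1,1,1,1,1],"xyz":[[0,0,0],[0,0,0],[0,0,0],[0,0,0],[0,0,0],[0,0,0],[0,0,0],[0,0,0]],"twist":[[0,0,-0.05],[0,0,-0.05],[0,0,-0.05],[0,0,-0.05],[0,0,-0.05],[0,0,-0.05],[0,0,-0.054],[0,0,0]]}'; python3 go.py 597 327 230 1.41
```

```text
clock: 2.1
eef_pos: [190.5, -621.4, 231.3]
tool_rot: [3.141, -0.0, 1.408]
force: [-0.0, -0.1, 0.2]
width: 85.4
gripper_force: 0.0
shift/0.1m [10.018, 2.472, 0.016] twist [0.0001, -0.0001, -0.0007] clock 2.1 q [1.39, 0.64, -0.26, 1.51, 0.18, 1.02, 0.91] F [-0.  -0.1  0.2] w 85.4 rot [ 3.141 -0.     1.408] p [ 190.5 -621.4  231.3]
```

```bash
python3 -m jog '{"claw":[0.5,0.5,0.5,0.5,0.5,0.5,0.5,0.5,0.5,0.5,0.5,0.5],"xyz":[[0.3,0.4,0],[0.3,0.4,0],[0.3,0.4,0],[0.3,0.4,0],[0.3,0.4,0],[0.3,0.4,0],[0.4,0,0],[0.4,0,0],[0.4,0,0],[0.4,0,0],[0.4,0,0],[0.4,0,0]],"twist":[[0,0,0],[0,0,0],[0,0,0],[0,0,0],[0,0,0],[0,0,0],[0,0,0],[0,0,0],[0,0,0],[0,0,0],[0,0,0],[0,0,0]]}'
python3 -m jog '{"claw":[0.5,0.5,0.5,0.5,0.5,0.5,0.5,0.5,0.5,0.5,0.5,0.5],"xyz":[[0.4,0,0],[0.4,0,0],[0.4,0,0],[0.4,0,0],[0.4,0,0],[0.4,0,0],[0.4,0,0],[0.4,0,0],[0.4,0,0],[0.4,0,0],[0.4,0,0],[0.4,0,0]],"twist":[[0,0,0],[0,0,0],[0,0,0],[0,0,0],[0,0,0],[0,0,0],[0,0,0],[0,0,0],[0,0,0],[0,0,0],[0,0,0],[0,0,0]]}'
python3 go.py 597 327 66 1.41
```

```text
clock: 3.6
eef_pos: [495.2, -244.1, 231.5]
tool_rot: [3.141, 0.0, 1.406]
force: [-0.2, 0.4, -0.2]
width: 42.5
gripper_force: 0.0
clock: 5.1
eef_pos: [572.1, 229.8, 231.4]
tool_rot: [3.141, 0.0, 1.406]
force: [0.1, 0.5, -0.5]
width: 42.7
gripper_force: 0.0
shift/0.1m [1.0, 0.086, 1.654] twist [0.0001, 0.0, -0.0012] clock 5.1 q [-0.25, 0.59, -0.29, 1.61, 0.2, 0.97, -0.77] F [ 0.1  0.5 -0.5] w 42.7 rot [3.141 0.    1.406] p [572.1 229.8 231.4]
```

```bash
python3 -m jog '{"claw":[0.5,0.5,0.5,0.5,0.5,0.5,0.5,0.5,0.5,0.5,0.5,0.5],"xyz":[[0.3,0.04,0],[0.4,0.046,0],[0.3,0,0],[0,0,0.3],[0,0,0.3],[0,0,0.3],[0,0,0.2],[0,0,0.2],[0,0,0.2],[0,0,0.154],[0,0,0],[0,0,0]],"twist":[[0,0,-0.001],[0,0,0],[0,0,0],[0,0,0],[0,0,0],[0,0,0],[0,0,0],[0,0,0],[0,0,0],[0,0,0],[0,0,0],[0,0,0]]}'
python3 - <<'E'
from h import *
from go import go
go(597,327,66,1.41)
S=cam('scene');T=cam('top');save(S,'s2.png');save(T,'t2.png')
a=cv2.resize(S['color'][260:440,330:480],None,fx=2.6,fy=2.6,interpolation=2);b=cv2.resize(T['color'][180:300,140:290],None,fx=2.6,fy=2.6,interpolation=2)
b=np.vstack([b,np.zeros((a.shape[0]-b.shape[0],b.shape[1],3),np.uint8)])
cv2.imwrite('pics/c2.png',np.hstack([a,b])[:,:,::-1])
E
```

```text
clock: 6.6
eef_pos: [596.6, 326.3, 66.5]
tool_rot: [3.141, -0.001, 1.413]
force: [-0.1, -0.2, -0.3]
width: 42.8
gripper_force: 0.0
shift/0.1m [0.008, 0.003, 0.005] twist [0.0003, -0.0003, 0.0009] clock 6.6 q [-0.41, 0.87, -0.24, 1.55, 0.27, 0.76, -0.92] F [-0.1 -0.2 -0.3] w 42.8 rot [ 3.141e+00 -1.000e-03  1.413e+00] p [596.6 326.3  66.5]
```

View pics/c2.png

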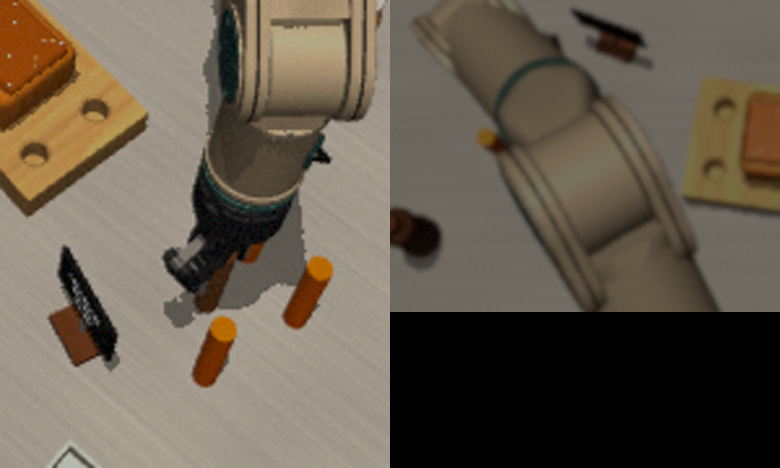

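```bash
python3 -m jog '{"claw":[0,0,0,0,0,0,0,0,0,0],"xyz":[[0,0,0],[0,0,0],[0,0,0],[0,0,0],[0,0,-0.1],[0,0,-0.3],[0,0,-0.4],[0,0,-0.4],[0,0,0],[0,0,0]],"twist":[[0,0,0],[0,0,0],[0,0,0],[0,0,0],[0,0,0],[0,0,0],[0,0,0],[0,0,0],[0,0,0],[0,0,0]]}'
python3 go.py 603.4 127 120 1.41
```

```text
clock: 7.95
eef_pos: [595.5, 325.5, 185.5]
tool_rot: [-3.141, 0.001, 1.413]
force: [0.4, 0.5, -0.4]
width: 20.4
gripper_force: 58.6
shift/0.1m [-1.947, 0.39, 0.656] twist [-0.0003, 0.0003, 0.001] clock 7.95 q [-0.39, 0.73, -0.28, 1.47, 0.22, 0.98, -0.88] F [ 0.4  0.5 -0.4] w 20.4 rot [-3.141e+00  1.000e-03  1.413e+00] p [595.5 325.5 185.5]
```

```bash
python3 -m jog '{"claw":[0,0,0,0,0,0,0,0,0,0,0,0],"xyz":[[-0.25,0.05,0],[-0.35,0.07,0],[-0.35,0.07,0],[-0.35,0.07,0],[-0.35,0.07,0],[-0.306,0.06,0],[0,0,0.15],[0,0,0.25],[0,0,0.25],[0,0,0],[0,0,0],[0,0,0]],"twist":[[0,0,0],[0,0,0],[0,0,0],[0,0,0],[0,0,0],[0,0,0],[0,0,0],[0,0,0],[0,0,0],[0,0,0],[0,0,0],[0,0,0]]}'
python3 - <<'E'
from h import *
from go import go
go(603.4,127,120,1.41)
S=cam('scene');T=cam('top');save(S,'s3.png');save(T,'t3.png')
a=cv2.resize(S['color'][240:370,270:400],None,fx=4.4,fy=4.4,interpolation=2)
cv2.imwrite('pics/c3.png',a[:,:,::-1])
E
```

```text
clock: 9.45
eef_pos: [604.5, 127.2, 121.8]
tool_rot: [3.14, -0.001, 1.413]
force: [-0.2, 0.3, -0.6]
width: 20.6
gripper_force: 58.7
shift/0.1m [-0.003, -0.011, 0.018] twist [0.0005, -0.0003, 0.0011] clock 9.45 q [-0.09, 0.72, -0.27, 1.71, 0.26, 0.74, -0.64] F [-0.2  0.3 -0.6] w 20.6 rot [ 3.140e+00 -1.000e-03  1.413e+00] p [604.5 127.2 121.8]
```

View pics/c3.png

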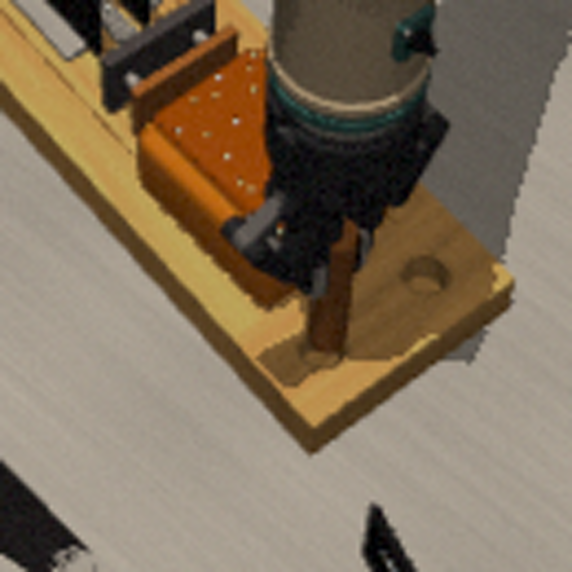

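```bash
python3 - <<'E'
from h import *
S=cam('scene')
I=cv2.imread('pics/s3.png').astype(int); 
for v in range(300,326):
    print(v,' '.join('%3d'%I[v,u,2] for u in range(334,360)))
I=cv2.imread('pics/s0.png' if 0 else 'pics/scene0.png').astype(int)
print('hole1 before')
for v in range(310,328): print(v,' '.join('%3d'%I[v,u,2] for u in range(334,354)))
print(proj(S,(603.4,127,36)))
for z in (56,80): print(z,proj(S,(604.5+.14,127.2+.9,z)))
print('unit',np.subtract(proj(S,(613.4,127,36)),proj(S,(603.4,127,36))),np.subtract(proj(S,(603.4,137,36)),proj(S,(603.4,127,36))))
E
```

```text
300   8  12  17  14  11   4  17  12  26  40  37  56  56  60  61  53  36  26  84 113 117 122 119 117 118 117
301  21   4  14  17  19  18  14  41  59  63  43  54  57  57  55  53  31  65 110 122 120 118 120 112 119 112
302   1  11  32  17  24  12  14  42  58  70  38  59  60  55  57  50  87 115 121 122 118 118 117 113 109 109
303  19  15  16  13  18  15  19  48  60  65  45  59  61  61  58  55  93 115 121 120 118 117 115 111 106 104
304  55  48  48  26   9   8   0  53  65  66  41  53  57  58  59  61 112 114 118 119 116 114 111 107 102 104
305  81  72  68  57  22  28  19  56  65  53  49  59  58  56  53  55 109 119 117 115 112 108 101 102 105 108
306  75  73  94 113  71  27  33  56  63  54  47  60  56  57  59  62 112 117 113 111 108 104 100 109 110 112
307  85 112 117 111 111  88  80  61  61  63  62  60  58  54  59  65 113 114 111 107 102 106 109 112 112 116
308 117 116 176 181 123 111  70  58  48  62  60  57  51  58  57  65 108 108 103 104 105 102 108 113 118 117
309 116 176 189 186 128 110  69  56  52  59  61  59  56  58  50  69 105 102 103 104 102 107 110 115 116 119
310 183 187 188 188 
[... 2784 characters left out ...]
 143 162 179 183 186 180 181
323 178 175 172 174 183 177 167 153 152 154 152 152 154 175 182 183 182 181 180 180
324 175 174 176 179 185 181 181 176 167 163 178 178 181 181 183 182 182 182 180 182
325 174 175 180 181 183 184 176 184 181 178 181 184 182 182 185 183 181 186 181 181
326 180 181 183 185 182 179 179 183 183 180 182 182 183 182 184 181 183 180 182 186
327 181 185 183 179 182 181 183 183 181 181 182 181 183 183 183 181 184 184 182 182
(np.float64(343.6324738127447), np.float64(318.6350315113241))
56 (np.float64(344.02818109243395), np.float64(315.3221237293545))
80 (np.float64(344.50490744104246), np.float64(310.4899350432383))
unit [-2.67760345  2.6935236 ] [3.1011182  2.47203731]
```

```bash
python3 -m jog '{"claw":[0,0,0,0,0,0,0,0],"xyz":[[-0.018,-0.013,0],[0,0,0.06],[0,0,0.06],[0,0,0.05],[0,0,0.04],[0,0,0.04],[0,0,0.04],[0,0,0]],"twist":[[0,0,0],[0,0,0],[0,0,0],[0,0,0],[0,0,0],[0,0,0],[0,0,0],[0,0,0]]}'; python3 go.py 602.5 126 74 1.41
```

```text
clock: 10.6
eef_pos: [602.1, 124.9, 91.5]
tool_rot: [-3.141, 0.0, 1.413]
force: [-1.2, 0.1, -0.0]
width: 20.8
gripper_force: 58.7
shift/0.1m [0.011, 0.002, 0.175] twist [-0.0002, 0.0001, 0.001] clock 10.6 q [-0.1, 0.76, -0.25, 1.73, 0.28, 0.68, -0.66] F [-1.2  0.1 -0. ] w 20.8 rot [-3.141  0.     1.413] p [602.1 124.9  91.5]
```

```bash
python3 -m jog '{"claw":[0,0,0,0,0,0,0],"xyz":[[0,0,0.05],[0,0,0.05],[0,0,0.04],[0,0,0.03],[0,0,0.02],[0,0,0.01],[0,0,0]],"twist":[[0,0,0],[0,0,0],[0,0,0],[0,0,0],[0,0,0],[0,0,0],[0,0,0]]}'; python3 go.py 602.5 126 74 1.41
```

```text
clock: 11.48
eef_pos: [602.5, 125.1, 74.7]
tool_rot: [3.141, 0.0, 1.413]
force: [-5.4, -3.6, 19.5]
width: 20.5
gripper_force: 60.7
shift/0.1m [0.009, -0.001, 0.007] twist [0.0003, 0.0001, 0.0009] clock 11.475 q [-0.1, 0.79, -0.24, 1.74, 0.29, 0.65, -0.66] F [-5.4 -3.6 19.5] w 20.5 rot [3.141 0.    1.413] p [602.5 125.1  74.7]
```

```bash
python3 -m jog '{"claw":[0.5,0.5,0.5,0.5,0.5,0.5,0.5,0.5],"xyz":[[0,0,0],[0,0,0],[0,0,0],[0,0,-0.2],[0,0,-0.4],[0,0,-0.4],[0,0,-0.2],[0,0,0]],"twist":[[0,0,0],[0,0,0],[0,0,0],[0,0,0],[0,0,0],[0,0,0],[0,0,0],[0,0,0]]}'; python3 go.py 454.5 299.5 66.5 1.41
```

```text
clock: 12.48
eef_pos: [603.4, 125.5, 193.3]
tool_rot: [3.139, -0.001, 1.413]
force: [-0.4, -0.4, 0.6]
width: 42.5
gripper_force: 0.0
shift/0.1m [1.483, -1.748, 1.264] twist [0.001, -0.0005, 0.0009] clock 12.475 q [-0.07, 0.63, -0.3, 1.65, 0.23, 0.88, -0.61] F [-0.4 -0.4  0.6] w 42.5 rot [ 3.139e+00 -1.000e-03  1.413e+00] p [603.4 125.5 193.3]
```

```bash
python3 -m jog '{"claw":[0.5,0.5,0.5,0.5,0.5,0.5,0.5,0.5,0.5,0.5,0.5,0.5],"xyz":[[0.2,-0.248,0],[0.3,-0.3,0],[0.3,-0.4,0],[0.3,-0.4,0],[0.3,-0.3,0],[0.083,-0.1,0],[0,0,0],[0,0,0.3],[0,0,0.4],[0,0,0.3],[0,0,0.264],[0,0,0]],"twist":[[0,0,0],[0,0,0],[0,0,0],[0,0,0],[0,0,0],[0,0,0],[0,0,0],[0,0,0],[0,0,0],[0,0,0],[0,0,0],[0,0,0]]}'; python3 - <<'E'
from h import *
from go import go
go(454.5,299.5,66.5,1.41)
S=cam('scene');T=cam('top');save(S,'s4.png');save(T,'t4.png')
a=cv2.resize(S['color'][250:410,310:500],None,fx=3,fy=3,interpolation=2)
cv2.imwrite('pics/c4.png',a[:,:,::-1])
E
```

```text
clock: 13.98
eef_pos: [453.0, 295.9, 63.4]
tool_rot: [-3.139, 0.004, 1.41]
force: [-0.2, -0.6, -0.3]
width: 42.3
gripper_force: 0.0
shift/0.1m [0.038, 0.009, -0.031] twist [-0.0008, 0.0014, 0.0001] clock 13.975 q [-0.49, 0.73, -0.21, 1.95, 0.3, 0.5, -1.08] F [-0.2 -0.6 -0.3] w 42.3 rot [-3.139  0.004  1.41 ] p [453.  295.9  63.4]
```

View pics/c4.png

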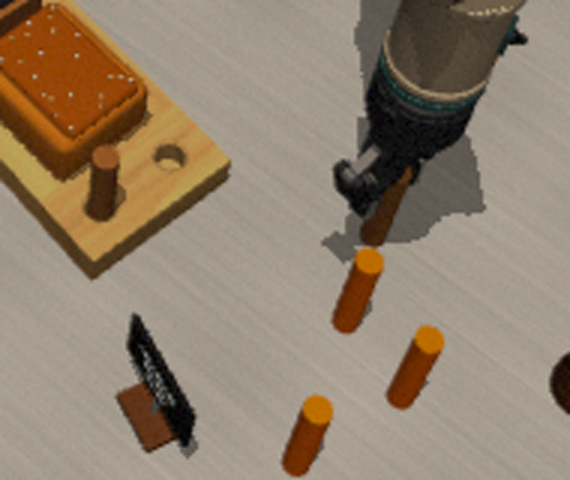

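```bash
python3 -m jog '{"claw":[0.5,0.5,0.5],"xyz":[[0.038,0.009,-0.031],[0,0,0],[0,0,0]],"twist":[[0,0,0],[0,0,0],[0,0,0]]}'; python3 go.py 454.5 299.5 66.5 1.41
python3 -m jog '{"claw":[0,0,0,0,0,0,0,0,0,0],"xyz":[[0,0,0],[0,0,0],[0,0,0],[0,0,0],[0,0,-0.1],[0,0,-0.3],[0,0,-0.4],[0,0,-0.4],[0,0,0],[0,0,0]],"twist":[[0,0,0],[0,0,0],[0,0,0],[0,0,0],[0,0,0],[0,0,0],[0,0,0],[0,0,0],[0,0,0],[0,0,0]]}'; python3 go.py 527.5 138.5 120 1.41
```

```text
clock: 14.45
eef_pos: [454.9, 302.8, 69.3]
tool_rot: [3.141, -0.001, 1.413]
force: [-0.6, -0.5, -0.6]
width: 42.4
gripper_force: 0.0
shift/0.1m [-0.033, 0.002, 0.028] twist [0.0003, -0.0002, 0.001] clock 14.45 q [-0.5, 0.72, -0.22, 1.94, 0.3, 0.51, -1.08] F [-0.6 -0.5 -0.6] w 42.4 rot [ 3.141e+00 -1.000e-03  1.413e+00] p [454.9 302.8  69.3]
clock: 15.7
eef_pos: [454.1, 302.1, 188.3]
tool_rot: [-3.141, 0.001, 1.413]
force: [-0.3, -0.6, -1.6]
width: 21.0
gripper_force: 58.6
shift/0.1m [-1.5, 0.982, 0.684] twist [-0.0001, 0.0002, 0.0009] clock 15.7 q [-0.44, 0.55, -0.3, 1.85, 0.22, 0.78, -1.01] F [-0.3 -0.6 -1.6] w 21.0 rot [-3.141e+00  1.000e-03  1.413e+00] p [454.1 302.1 188.3]
```

```bash
python3 -m jog '{"claw":[0,0,0,0,0,0,0,0,0,0,0],"xyz":[[-0.2,0.13,0],[-0.3,0.2,0],[-0.3,0.2,0],[-0.3,0.2,0],[-0.2,0.14,0],[-0.17,0.12,0],[0,0,0.15],[0,0,0.25],[0,0,0.25],[0,0,0],[0,0,0]],"twist":[[0,0,0],[0,0,0],[0,0,0],[0,0,0],[0,0,0],[0,0,0],[0,0,0],[0,0,0],[0,0,0],[0,0,0],[0,0,0]]}'
python3 - <<'E'
from h import *
from go import go
go(528.2,141.6,120,1.41)
S=cam('scene');save(S,'s5.png')
I=cv2.imread('pics/s5.png').astype(int)
for v in range(285,312): print(v,' '.join('%3d'%I[v,u,2] for u in range(355,385)))
I=cv2.imread('pics/scene0.png').astype(int)
print('hole0 before')
for v in range(294,312): print(v,' '.join('%3d'%I[v,u,2] for u in range(355,380)))
E
```

```text
clock: 17.08
eef_pos: [528.7, 142.8, 123.4]
tool_rot: [-3.141, -0.0, 1.414]
force: [0.3, 0.5, -0.4]
width: 20.8
gripper_force: 58.6
shift/0.1m [-0.013, -0.003, 0.034] twist [-0.0003, -0.0001, 0.0013] clock 17.075 q [-0.14, 0.64, -0.27, 1.9, 0.27, 0.63, -0.73] F [ 0.3  0.5 -0.4] w 20.8 rot [-3.141 -0.     1.414] p [528.7 142.8 123.4]
285  87  82  75  72 165 113  41  16  15  11   0  15  26  52  67  55  61  60  59  58  91  91  93  97  96  95  94  94  95  98
286  79  79  73  81 176 180 144  74  30  17  11   6  23  56  67  37  59  63  59  67  94  95  96  93  96  93  93  97  94  96
287  76  77  67  92 122 180 184 179  88  27  19  17  32  57  67  42  58  60  57  78  96  98  98  92  97  94  95  96  97  95
288  77  75  68 101 115 127 180 186 179  77  17   8  43  55  68  42  60  59  52  91  96  94  96  95  96  97  93  93  95  94
289  73  72  84  96 109 174 187 189 136 103  39  35  57  66  66  44  58  58  51  92  97  96  99 100  96  97  95  94  96  94
290  73  73 105 110 155 183 188 187 133  85  47  49  63  66  63  59  59  61  63  98  97  96 100  97  99  94  99  93  95  93
291  79 100 107 110 1
[... 3767 characters left out ...]
 180 161 158 177 184 184 182 181 178 121 146 178 181 182 182 184 184 182 181
306 172 171 177 181 181 182 183 179 167 156 155 167 155 155 153 172 178 184 181 183 181 182 183 179 183
307 173 181 181 180 181 181 183 183 179 179 177 166 162 177 176 178 182 183 181 181 182 183 183 181 182
308 171 183 183 184 179 183 183 183 182 182 181 177 182 180 182 183 183 183 185 183 183 185 181 183 164
309 180 184 181 181 184 184 179 178 177 179 178 183 182 184 181 182 183 184 180 183 182 183 183 145 100
310 183 179 183 182 181 181 177 180 182 183 182 179 181 184 179 179 181 181 181 181 181 182 145  97  80
311 182 183 182 182 178 177 177 180 181 181 181 184 181 182 184 181 181 182 183 183 163 125  91  80  76
```

```bash
python3 -m jog '{"claw":[0,0,0,0,0,0,0,0],"xyz":[[-0.007,0.006,0],[0,0,0.06],[0,0,0.06],[0,0,0.05],[0,0,0.04],[0,0,0.03],[0,0,0.03],[0,0,0]],"twist":[[0,0,0],[0,0,0],[0,0,0],[0,0,0],[0,0,0],[0,0,0],[0,0,0],[0,0,0]]}'; python3 go.py 529 142 77.3 1.41
```

```text
clock: 18.12
eef_pos: [528.9, 140.7, 96.1]
tool_rot: [-3.14, 0.001, 1.413]
force: [-1.2, -0.5, -2.0]
width: 20.6
gripper_force: 58.7
shift/0.1m [0.013, -0.001, 0.188] twist [-0.0005, 0.0003, 0.001] clock 18.125 q [-0.15, 0.68, -0.25, 1.92, 0.29, 0.58, -0.75] F [-1.2 -0.5 -2. ] w 20.6 rot [-3.140e+00  1.000e-03  1.413e+00] p [528.9 140.7  96.1]
```

Foot is at about 27 mm, below the board's top (36), with no push back: it is in. Drive it home.

```bash
python3 -m jog '{"claw":[0,0,0,0,0,0,0],"xyz":[[0,0,0.05],[0,0,0.05],[0,0,0.04],[0,0,0.03],[0,0,0.02],[0,0,0.015],[0,0,0]],"twist":[[0,0,0],[0,0,0],[0,0,0],[0,0,0],[0,0,0],[0,0,0],[0,0,0]]}'; python3 go.py 529 142 77.3 1.41
```

```text
clock: 19.0
eef_pos: [529.1, 140.8, 76.9]
tool_rot: [-3.141, 0.001, 1.413]
force: [-6.5, -2.4, 11.4]
width: 20.9
gripper_force: 60.2
shift/0.1m [0.011, -0.003, -0.004] twist [-0.0002, 0.0003, 0.001] clock 19.0 q [-0.16, 0.72, -0.24, 1.93, 0.31, 0.53, -0.76] F [-6.5 -2.4 11.4] w 20.9 rot [-3.141e+00  1.000e-03  1.413e+00] p [529.1 140.8  76.9]
```

```bash
python3 -m jog '{"claw":[0.5,0.5,0.5,0.5,0.5,0.5,0.7,0.8],"xyz":[[0,0,0],[0,0,0],[0,0,0],[0,0,-0.2],[0,0,-0.4],[0,0,-0.4],[0,0,-0.4],[0,0,-0.1]],"twist":[[0,0,0],[0,0,0],[0,0,0],[0,0,0],[0,0,0],[0,0,0],[0,0,0],[0,0,0]]}'
python3 -m jog '{"claw":[0.8,0.8,0.8,0.8,0.8,0.8,0.8,0.8,0.8,0.8,0.8],"xyz":[[0,0,0],[0,0,0],[0,0,0],[0,0,0],[0,0,0],[0,0,0],[0,0,0],[0,0,0],[0,0,0],[0,0,0],[0,0,0]],"twist":[[0,0,-0.05],[0,0,-0.05],[0,0,-0.05],[0,0,-0.05],[0,0,-0.05],[0,0,-0.05],[0,0,-0.05],[0,0,-0.05],[0,0,-0.05],[0,0,-0.05],[0,0,0]]}'
python3 - <<'E'
from h import *
from go import go
# clamp centre own y -112
go(521.3,-141.5,220,2.981)
S=cam('scene');T=cam('top');save(S,'s6.png');save(T,'t6.png')
a=cv2.resize(S['color'][190:350,240:400],None,fx=2.5,fy=2.5,interpolation=2);b=cv2.resize(T['color'][195:295,240:400],None,fx=2.5,fy=2.5,interpolation=2)
b=np.vstack([b,np.zeros((a.shape[0]-b.shape[0],b.shape[1],3),np.uint8)])
cv2.imwrite('pics/c6.png',np.hstack([a,b])[:,:,::-1])
for own in((0,-94,137),(0,-132,156)): pass
E
```

```text
clock: 20.0
eef_pos: [531.5, 141.8, 228.8]
tool_rot: [3.136, -0.003, 1.413]
force: [0.2, 0.2, -0.6]
width: 68.7
gripper_force: 0.0
clock: 21.38
eef_pos: [529.4, 140.9, 225.2]
tool_rot: [3.141, -0.002, 2.982]
force: [0.9, 0.7, 0.1]
width: 68.1
gripper_force: 0.0
shift/0.1m [-0.369, -2.801, 0.05] twist [0.0001, -0.0005, 0.0003] clock 21.375 q [0.18, 0.59, -0.76, 1.8, 0.48, 0.96, 0.63] F [0.9 0.7 0.1] w 68.1 rot [ 3.141e+00 -2.000e-03  2.982e+00] p [529.4 140.9 225.2]
```

View pics/c6.png

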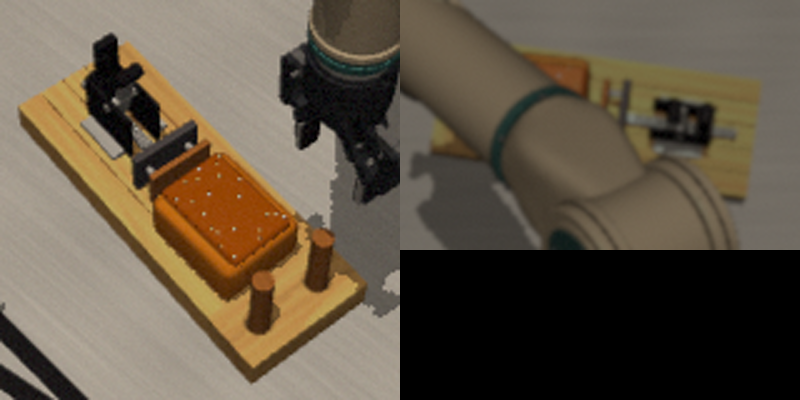

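```bash
python3 -m jog '{"claw":[0.9,0.9,0.9,0.9,0.9,0.9,0.9,0.9,0.9,0.9],"xyz":[[-0.04,-0.301,0],[-0.05,-0.35,0],[-0.05,-0.35,0],[-0.05,-0.35,0],[-0.05,-0.4,0],[-0.05,-0.4,0],[-0.05,-0.35,0],[-0.029,-0.3,0],[0,0,0],[0,0,0]],"twist":[[0,0,0],[0,0,0],[0,0,0],[0,0,0],[0,0,0],[0,0,0],[0,0,0],[0,0,0],[0,0,0],[0,0,0]]}'
python3 - <<'E'
from h import *
from go import go
go(521.3,-141.5,118,2.981)
S=cam('scene');save(S,'s7.png')
a=cv2.resize(S['color'][150:300,220:370],None,fx=3.6,fy=3.6,interpolation=2)
cv2.imwrite('pics/c7.png',a[:,:,::-1])
E
```

```text
clock: 22.72
eef_pos: [522.2, -140.2, 226.2]
tool_rot: [3.141, 0.0, 2.984]
force: [0.2, 0.6, -0.3]
width: 76.9
gripper_force: 0.0
shift/0.1m [0.007, -0.015, 1.082] twist [0.0003, 0.0, 0.0008] clock 22.725 q [0.72, 0.58, -0.78, 1.82, 0.49, 0.95, 1.14] F [ 0.2  0.6 -0.3] w 76.9 rot [3.141 0.    2.984] p [ 522.2 -140.2  226.2]
```

View pics/c7.png

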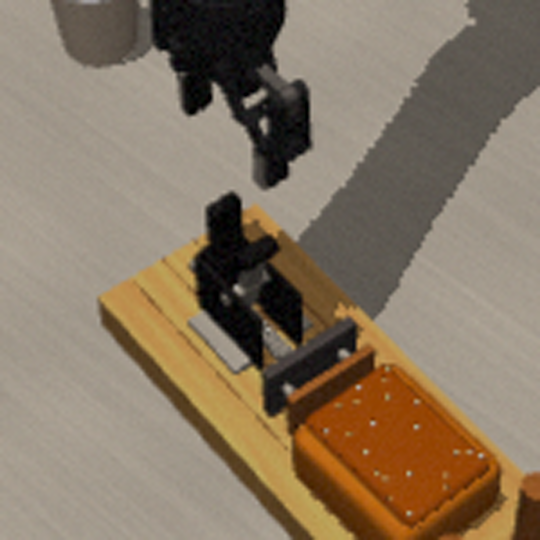

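```bash
python3 -m jog '{"claw":[0.9,0.9,0.9,0.9,0.9,0.9,0.8,0.7,0.7],"xyz":[[0.007,-0.015,0.2],[0,0,0.3],[0,0,0.3],[0,0,0.2],[0,0,0.082],[0,0,0],[0,0,0],[0,0,0],[0,0,0]],"twist":[[0,0,0],[0,0,0],[0,0,0],[0,0,0],[0,0,0],[0,0,0],[0,0,0],[0,0,0],[0,0,0]]}'
python3 - <<'E'
from h import *
from go import go
go(521.3,-141.5,118,2.981)
S=cam('scene');save(S,'s8.png')
a=cv2.resize(S['color'][150:300,220:370],None,fx=3.6,fy=3.6,interpolation=2)
cv2.imwrite('pics/c8.png',a[:,:,::-1])
E
```

```text
clock: 23.9
eef_pos: [521.4, -142.9, 118.4]
tool_rot: [-3.141, 0.001, 2.984]
force: [1.4, -0.0, 0.2]
width: 59.7
gripper_force: 0.0
shift/0.1m [0.004, 0.014, 0.004] twist [-0.0, 0.0003, 0.0008] clock 23.9 q [0.64, 0.71, -0.66, 1.92, 0.65, 0.73, 1.01] F [ 1.4 -0.   0.2] w 59.7 rot [-3.141e+00  1.000e-03  2.984e+00] p [ 521.4 -142.9  118.4]
```

View pics/c8.png

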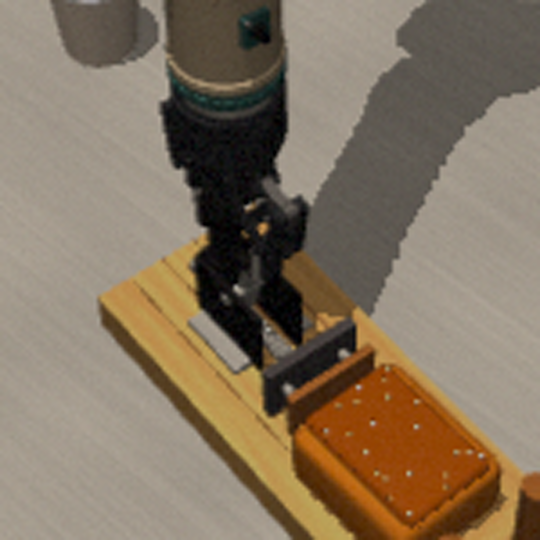

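```bash
python3 -m jog '{"claw":[0.66,0.64,0.62,0.6,0.6],"xyz":[[0,0,0],[0,0,0],[0,0,0],[0,-0.01,0],[0,0,0]],"twist":[[0,0,0],[0,0,0],[0,0,0],[0,0,0],[0,0,0]]}'
python3 -m jog '{"claw":[0.56,0.53,0.5,0.5],"xyz":[[0,-0.013,0],[0,-0.013,0],[0,-0.013,0],[0,0,0]],"twist":[[0,0,0],[0,0,0],[0,0,0],[0,0,0]]}'
```

```text
clock: 24.58
eef_pos: [521.4, -143.6, 118.1]
tool_rot: [3.141, 0.001, 2.984]
force: [-0.0, 3.5, 3.7]
width: 50.9
gripper_force: 1.8
clock: 25.08
eef_pos: [521.0, -146.5, 118.3]
tool_rot: [3.14, 0.001, 2.984]
force: [0.3, 5.5, 5.1]
width: 42.6
gripper_force: 3.0
```

```bash
python3 -m jog '{"claw":[0.46,0.42,0.39,0.37,0.36,0.36],"xyz":[[0,-0.017,0],[0,-0.017,0],[0,-0.013,0],[0,-0.009,0],[0,-0.004,0],[0,0,0]],"twist":[[0,0,0],[0,0,0],[0,0,0],[0,0,0],[0,0,0],[0,0,0]]}'; python3 go.py 521 -147 118
```

```text
clock: 25.82
eef_pos: [520.2, -152.1, 118.3]
tool_rot: [3.139, 0.001, 2.985]
force: [0.7, 6.4, 4.2]
width: 31.0
gripper_force: 3.4
shift/0.1m [-0.0, 0.051, 0.003] clock 25.825 q [0.66, 0.72, -0.66, 1.91, 0.64, 0.73, 1.03] F [0.7 6.4 4.2] w 31.0 rot [3.139e+00 1.000e-03 2.985e+00] p [ 520.2 -152.1  118.3]
```

```bash
python3 -m jog '{"claw":[0.46,0.56,0.66,0.68,0.68,0.68,0.6,0.52,0.44,0.38,0.36,0.36],"xyz":[[0,0.04,0],[0,0.04,0],[0,0.04,0],[0,0.01,0],[0,0,0],[0,0,0],[0,-0.03,0],[0,-0.034,0],[0,-0.034,0],[0,-0.024,0],[0,-0.008,0],[0,0,0]],"twist":[[0,0,0],[0,0,0],[0,0,0],[0,0,0],[0,0,0],[0,0,0],[0,0,0],[0,0,0],[0,0,0],[0,0,0],[0,0,0],[0,0,0]]}'; python3 - <<'E'
from h import *
from go import go
import fit
go(521,-147,118)
S=cam('scene');save(S,'s9.png')
p=[539.1,-31.1,-.16]
for y in (-19,-10,-1,10,20,30): print(y,np.round(proj(S,fit.pt(p,(0,y,80))),1))
a=cv2.resize(S['color'][200:350,260:410],None,fx=2.6,fy=2.6,interpolation=2);b=cv2.resize(cv2.imread('pics/s8.png')[200:350,260:410][:,:,::-1],None,fx=2.6,fy=2.6,interpolation=2)
cv2.imwrite('pics/c9.png',np.hstack([b,a])[:,:,::-1])
E
```

```text
clock: 27.32
eef_pos: [520.8, -151.1, 118.9]
tool_rot: [3.138, 0.003, 2.985]
force: [0.1, 6.8, 6.5]
width: 30.4
gripper_force: 4.8
shift/0.1m [0.005, 0.04, 0.009] clock 27.425 q [0.66, 0.72, -0.67, 1.91, 0.64, 0.73, 1.03] F [0.5 5.8 6.4] w 31.0 rot [3.138e+00 3.000e-03 2.985e+00] p [ 520.9 -151.1  118.9]
-19 [309.4 251.6]
-10 [311.6 253.9]
-1 [313.7 256.2]
10 [316.4 259. ]
20 [318.9 261.6]
30 [321.3 264.2]
```

View pics/c9.png

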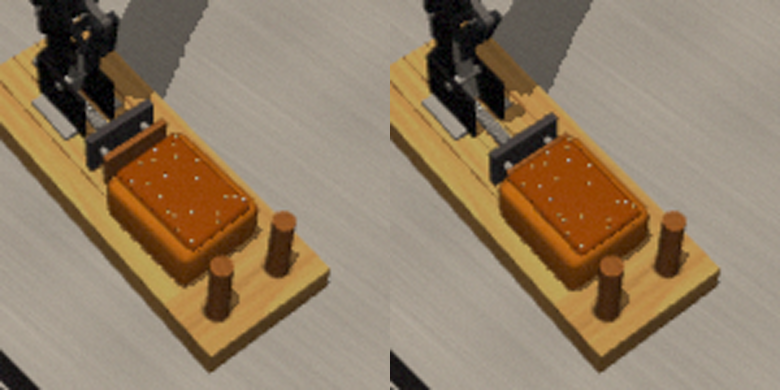

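```bash
python3 - <<'E'
from h import *
S=cam('scene')
p=[539.1,-31.1,-.16];c,n=np.cos(p[2]),np.sin(p[2])
def own(u,v,z):
    w=onz(S,u,v,z)[:2]-p[:2]; return np.round([c*w[0]+n*w[1],-n*w[0]+c*w[1]],1)
q=lambda a,b:(260+(a-390)/2.6-.3,200+b/2.6-.3)
for l,P,z in [('centre',(576,196),103),('fr',(648,208),101),('fl',(580,258),101),('rr',(572,137),101),('rl',(502,180),101),('plate top L',(491,152),86),('plate top R',(556,116),86),('pegL top',(610,266),118),('pegR top',(673,221),118)]: print(l,own(*q(*P),z))
q2=lambda a,b:(260+a/2.6-.3,200+b/2.6-.3)
for l,P in[('pL0',(87,138)),('pR0',(152,103))]: print(l,own(*q2(*P),86))
E
```

```text
centre [10.8 81.8]
fr [-34.5 132.7]
fl [ 49.4 134.9]
rr [-29.8  26.1]
rl [53.7 23.7]
plate top L [ 36.5 -16.7]
plate top R [-40.3 -11.4]
pegL top [ 40.2 165.1]
pegR top [-35.4 164.8]
pL0 [ 37.2 -38.4]
pR0 [-39.4 -32.5]
```

```bash
python3 -m jog '{"claw":[0.46,0.56,0.66,0.68,0.68,0.68,0.6,0.52,0.46,0.46],"xyz":[[0,0.04,0],[0,0.04,0],[0,0.04,0],[0,0.01,0],[0,0,0],[0,0,0],[0,-0.03,0],[0,-0.034,0],[0,-0.026,0],[0,0,0]],"twist":[[0,0,0],[0,0,0],[0,0,0],[0,0,0],[0,0,0],[0,0,0],[0,0,0],[0,0,0],[0,0,0],[0,0,0]]}'
python3 -m jog '{"claw":[0.42,0.38,0.36,0.36],"xyz":[[0,-0.017,0],[0,-0.017,0],[0,-0.008,0],[0,0,0]],"twist":[[0,0,0],[0,0,0],[0,0,0],[0,0,0]]}'; python3 - <<'E'
from h import *
S=cam('scene');save(S,'s10.png')
a=cv2.resize(S['color'][200:350,260:410],None,fx=2.6,fy=2.6,interpolation=2);b=cv2.resize(cv2.imread('pics/s9.png')[200:350,260:410][:,:,::-1],None,fx=2.6,fy=2.6,interpolation=2)
cv2.imwrite('pics/c10.png',np.hstack([b,a])[:,:,::-1])
E
```

```text
clock: 28.78
eef_pos: [521.4, -147.4, 118.8]
tool_rot: [3.138, 0.002, 2.985]
force: [0.1, 5.6, 4.4]
width: 39.3
gripper_force: 2.8
clock: 29.28
eef_pos: [520.9, -151.1, 119.1]
tool_rot: [3.138, 0.003, 2.985]
force: [-0.5, 6.1, 7.2]
width: 31.1
gripper_force: 4.9
```

View pics/c10.png

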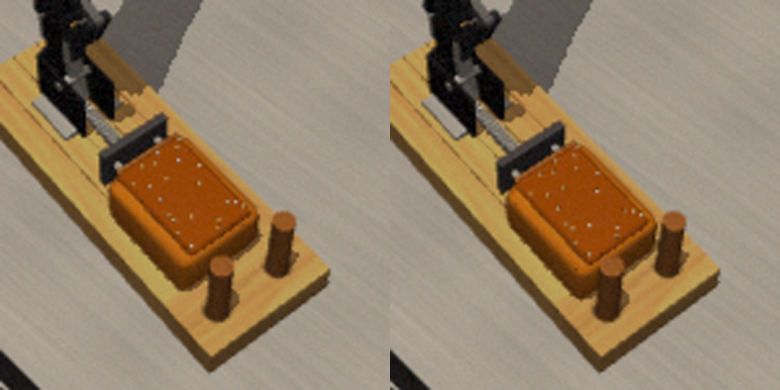

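```bash
cat > trk.py <<'E'
from h import *
import sys,fit
def ecc(ref,img,box):
    x0,y0,x1,y1=box; m=5
    t=ref[y0:y1,x0:x1].astype(np.float32); I=cv2.copyMakeBorder(img,0,0,0,0,0).astype(np.float32)
    best=None
    for k in range(-6,15,3):   # initial guess along the board's y
        W=np.float32([[1,0,x0+.245*k],[0,1,y0+.26*k]])
        try: cc,W=cv2.findTransformECC(t,I,W,cv2.MOTION_TRANSLATION,(3,100,1e-5),None,3)
        except cv2.error: continue
        if best is None or cc>best[0]: best=(cc,W[0,2]-x0,W[1,2]-y0)
    return best
def mm(b,S,z,y):
    p=[539.1,-31.1,-.16]; a=np.array(proj(S,fit.pt(p,(0,y+5,z))))-proj(S,fit.pt(p,(0,y-5,z))); a/=10
    return round(float(np.dot(a,b[1:])/(a@a)),2)
LO=(312,258,356,290); PL=(301,248,319,272); PG=(336,280,376,322)
def track(f,S):
    g=cv2.imread('pics/s10.png',0); h=cv2.cvtColor(S['color'],cv2.COLOR_RGB2GRAY)
    out=[]
    for n,b,z,y in(('loaf',LO,103,80),('plate',PL,75,0),('pegs',PG,100,165)):
        e=ecc(g,h,b); out.append((n,e and mm(e,S,z,y),e and round(float(e[0]),3)))
    print(out)
if __name__=='__main__':
    if len(sys.argv)>1:
        for f in sys.argv[1:]: 
            S=cam('scene'); S['color']=cv2.imread('pics/'+f)[:,:,::-1].copy(); print(f); track(f,S)
    else:
        S=cam('scene'); track('',S)
        s=readout.read_state(); print('F',np.round(s['force'],1),'w',round(s['width'],1),'gf',round(s['gripper_force'],1),s['clock'])
E
python3 trk.py s9.png s10.png
python3 -m jog '{"claw":[0.46,0.56,0.66,0.68,0.68,0.68,0.62,0.62],"xyz":[[0,0.04,0],[0,0.04,0],[0,0.04,0],[0,0.01,0],[0,0,0],[0,0,0],[0,-0.021,0],[0,0,0]],"twist":[[0,0,0],[0,0,0],[0,0,0],[0,0,0],[0,0,0],[0,0,0],[0,0,0],[0,0,0]]}';python3 trk.py
```

```text
s9.png
[('loaf', -11.42, 0.994), ('plate', -11.08, 0.963), ('pegs', -1.31, 0.836)]
s10.png
[('loaf', 0.1, 0.999), ('plate', 0.18, 0.995), ('pegs', -0.08, 0.999)]
clock: 30.52
eef_pos: [521.4, -142.0, 118.2]
tool_rot: [3.14, 0.001, 2.984]
force: [0.4, 3.3, 2.5]
width: 52.9
gripper_force: 1.8
[('loaf', 0.02, 0.998), ('plate', 0.01, 0.976), ('pegs', -0.11, 0.999)]
F [-0.4  3.9  2.5] w 52.7 gf 1.9 30.675
```

```bash
python3 -m jog '{"claw":[0.59,0.56,0.53,0.53,0.53],"xyz":[[0,-0.013,0],[0,-0.013,0],[0,-0.013,0],[0,0,0],[0,0,0]],"twist":[[0,0,0],[0,0,0],[0,0,0],[0,0,0],[0,0,0]]}';python3 trk.py
python3 -m jog '{"claw":[0.51,0.49,0.47,0.47,0.47],"xyz":[[0,-0.008,0],[0,-0.008,0],[0,-0.008,0],[0,0,0],[0,0,0]],"twist":[[0,0,0],[0,0,0],[0,0,0],[0,0,0],[0,0,0]]}';python3 trk.py
```

```text
clock: 31.3
eef_pos: [521.6, -144.6, 118.6]
tool_rot: [3.139, 0.002, 2.985]
force: [0.4, 8.3, 5.8]
width: 45.2
gripper_force: 3.7
[('loaf', 1.43, 0.994), ('plate', 1.89, 0.99), ('pegs', 0.2, 0.992)]
F [0.2 7.8 5.9] w 45.4 gf 3.7 31.45
clock: 32.08
eef_pos: [521.6, -147.0, 118.7]
tool_rot: [3.139, 0.003, 2.985]
force: [-0.1, 7.9, 5.6]
width: 40.3
gripper_force: 3.8
[('loaf', 5.11, 0.994), ('plate', 5.45, 0.992), ('pegs', 0.8, 0.947)]
F [0.5 7.7 5.7] w 40.4 gf 3.8 32.225
```

```bash
python3 -m jog '{"claw":[0.45,0.43,0.42,0.42,0.42],"xyz":[[0,-0.008,0],[0,-0.008,0],[0,-0.004,0],[0,0,0],[0,0,0]],"twist":[[0,0,0],[0,0,0],[0,0,0],[0,0,0],[0,0,0]]}';python3 trk.py
python3 -m jog '{"claw":[0.4,0.38,0.36,0.36,0.36],"xyz":[[0,-0.008,0],[0,-0.008,0],[0,-0.008,0],[0,0,0],[0,0,0]],"twist":[[0,0,0],[0,0,0],[0,0,0],[0,0,0],[0,0,0]]}';python3 trk.py
```

```text
clock: 32.85
eef_pos: [521.4, -148.7, 118.8]
tool_rot: [3.138, 0.003, 2.985]
force: [0.4, 8.5, 6.8]
width: 35.7
gripper_force: 4.4
[('loaf', 6.76, 0.996), ('plate', 7.91, 0.991), ('pegs', 1.4, 0.923)]
F [0.8 8.6 7.4] w 36.0 gf 4.4 33.0
clock: 33.62
eef_pos: [521.1, -151.0, 119.2]
tool_rot: [3.138, 0.003, 2.985]
force: [0.1, 7.7, 9.6]
width: 30.6
gripper_force: 9.6
[('loaf', 7.21, 0.993), ('plate', 10.32, 0.974), ('pegs', 1.48, 0.919)]
F [-0.3  8.1 10.3] w 31.1 gf 9.6 33.775
```

```bash
python3 -m jog '{"claw":[0.46,0.56,0.66,0.68,0.68,0.68,0.62,0.62],"xyz":[[0,0.04,0],[0,0.04,0],[0,0.04,0],[0,0.01,0],[0,0,0],[0,0,0],[0,-0.021,0],[0,0,0]],"twist":[[0,0,0],[0,0,0],[0,0,0],[0,0,0],[0,0,0],[0,0,0],[0,0,0],[0,0,0]]}';python3 trk.py
python3 -m jog '{"claw":[0.59,0.56,0.53,0.53,0.53],"xyz":[[0,-0.013,0],[0,-0.013,0],[0,-0.013,0],[0,0,0],[0,0,0]],"twist":[[0,0,0],[0,0,0],[0,0,0],[0,0,0],[0,0,0]]}';python3 trk.py
```

```text
clock: 34.78
eef_pos: [521.4, -141.9, 118.2]
tool_rot: [3.14, 0.001, 2.984]
force: [0.1, 2.7, 1.7]
width: 53.0
gripper_force: 1.6
[('loaf', 6.75, 0.996), ('plate', 7.11, 0.991), ('pegs', 1.5, 0.921)]
F [-0.3  3.4  2.8] w 52.6 gf 1.7 34.925
clock: 35.55
eef_pos: [521.4, -144.6, 118.4]
tool_rot: [3.139, 0.002, 2.985]
force: [0.1, 8.1, 4.7]
width: 45.7
gripper_force: 3.7
[('loaf', 6.79, 0.996), ('plate', 7.65, 0.992), ('pegs', 1.46, 0.921)]
F [0.3 7.9 5.4] w 45.5 gf 3.6 35.7
```

```bash
python3 -m jog '{"claw":[0.51,0.49,0.47,0.46,0.46,0.46],"xyz":[[0,-0.008,0],[0,-0.008,0],[0,-0.008,0],[0,-0.004,0],[0,0,0],[0,0,0]],"twist":[[0,0,0],[0,0,0],[0,0,0],[0,0,0],[0,0,0],[0,0,0]]}';python3 trk.py
```

```text
clock: 36.45
eef_pos: [521.3, -146.7, 119.1]
tool_rot: [3.138, 0.002, 2.985]
force: [-1.2, 8.6, 10.6]
width: 39.0
gripper_force: 8.5
[('loaf', 7.19, 0.994), ('plate', 10.21, 0.977), ('pegs', 1.52, 0.92)]
F [-0.3  9.3 10.4] w 39.3 gf 8.5 36.6
```

```bash
python3 -m jog '{"claw":[0.45,0.44,0.44,0.44],"xyz":[[0,-0.004,0],[0,-0.004,0],[0,0,0],[0,0,0]],"twist":[[0,0,0],[0,0,0],[0,0,0],[0,0,0]]}';python3 trk.py
```

```text
clock: 37.1
eef_pos: [521.1, -147.6, 119.3]
tool_rot: [3.139, 0.002, 2.985]
force: [-1.0, 9.5, 12.2]
width: 38.0
gripper_force: 9.3
[('loaf', 7.3, 0.992), ('plate', 11.21, 0.968), ('pegs', 1.59, 0.919)]
F [-1.6  8.5 11.7] w 37.7 gf 9.3 37.25
```

```bash
python3 -m jog '{"claw":[0.43,0.42,0.42,0.42],"xyz":[[0,-0.004,0],[0,-0.004,0],[0,0,0],[0,0,0]],"twist":[[0,0,0],[0,0,0],[0,0,0],[0,0,0]]}';python3 trk.py
```

```text
clock: 37.75
eef_pos: [521.0, -148.4, 119.4]
tool_rot: [3.139, 0.002, 2.985]
force: [-1.7, 8.9, 13.4]
width: 36.3
gripper_force: 10.2
[('loaf', 7.54, 0.991), ('plate', 12.16, 0.957), ('pegs', 1.64, 0.918)]
F [-1.5  8.9 12.9] w 36.3 gf 10.2 37.9
```

```bash
python3 -m jog '{"claw":[0.41,0.41,0.41,0.41],"xyz":[[0,-0.004,0],[0,0,0],[0,0,0],[0,0,0]],"twist":[[0,0,0],[0,0,0],[0,0,0],[0,0,0]]}';python3 trk.py
```

```text
clock: 38.4
eef_pos: [521.0, -148.8, 119.5]
tool_rot: [3.139, 0.002, 2.985]
force: [-1.2, 8.9, 13.7]
width: 35.1
gripper_force: 10.9
[('loaf', 7.64, 0.99), ('plate', 12.7, 0.95), ('pegs', 1.62, 0.919)]
F [-1.8  8.9 14.1] w 35.5 gf 10.9 38.55
```

```bash
python3 -m jog '{"claw":[0.4,0.39,0.39,0.39,0.39,0.39],"xyz":[[0,-0.004,0],[0,-0.004,0],[0,0,0],[0,0,0],[0,0,0],[0,0,0]],"twist":[[0,0,0],[0,0,0],[0,0,0],[0,0,0],[0,0,0],[0,0,0]]}';python3 trk.py
```

```text
clock: 39.3
eef_pos: [520.9, -149.7, 119.6]
tool_rot: [3.139, 0.002, 2.985]
force: [-2.1, 8.7, 15.5]
width: 33.1
gripper_force: 12.1
[('loaf', 7.87, 0.987), ('plate', 13.5, 0.943), ('pegs', 1.62, 0.919)]
F [-2.1  8.8 15.2] w 33.6 gf 12.1 39.45
```

```bash
python3 -m jog '{"claw":[0.39,0.39,0.39,0.39],"xyz":[[0,0,0],[0,0,0],[0,0,0],[0,0,0]],"twist":[[0,0,0],[0,0,0],[0,0,0],[0,0,0]]}';python3 trk.py; python3 -c "
from cell import order; print(order.finish_job())"
```

```text
clock: 39.95
eef_pos: [520.9, -149.7, 119.6]
tool_rot: [3.139, 0.002, 2.985]
force: [-2.4, 8.4, 15.5]
width: 33.4
gripper_force: 12.1
[('loaf', 7.76, 0.988), ('plate', 13.46, 0.944), ('pegs', 1.65, 0.919)]
F [-2.5  9.6 14.5] w 34.0 gf 12.1 40.1
the job is handed in; nothing more can be done
None
```

The job is handed in at about 40 s: both brown pegs are fully home in their holes, and the loaf is pushed up to the pegs with the spring pad pressed in an estimated 7 to 10 mm. The gripper still holds the trigger squeezed at about 12 N. The pad figure comes from image tracking and gripper force, and contact with both pegs was inferred from the loaf stopping there rather than checked peg by peg.

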